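# Scan the blue kit box and slide it into the check-in bay

### The job

Pick up the scanner and aim its red window squarely at the middle of the label on the blue box from about 6 cm away, level, holding it steady there for at least a second without ever touching the box with the scanner. Then check the box in: slide it along the bench, never lifting or tipping it, until it stands wholly inside the yellow taped frame. Finish with the scanner gently laid back, right way up, in the middle of its green mat, and leave the grey box and everything else where it stands.

Things in the scene. Friction and masses are not known exactly. Their poses are not given: they have to be found in the camera images.
- scanner: Barcode scanner, a straight bar 140 mm long lying flat on the mat, 0.18 kg. White handle 34 mm wide, 34 mm high, from 70 mm behind the origin to 30 mm ahead; black head 52 mm wide, 40 mm high, 30 to 70 mm ahead; one flat underside. Origin: centre of the underside, close below the balance point; x points out of the red window (aiming direction), z up, on the side of the orange trigger
- scanner_window (a point): Centre of the scanner's red window, on the front end of the head: 71.5 mm ahead of the scanner's origin and 20 mm above its underside; axes as the scanner
- scanner_spot (a point): The ideal reading point, 60 mm straight ahead of the window (131.5 mm ahead of the scanner's origin, 20 mm above its underside); axes as the scanner
- mat: Green rubber mat fixed to the bench, 170 mm (x) by 90 mm (y), 4 mm thick, the scanner's place. Origin: centre of its underside, on the bench; the scanner lies with its underside 4 mm above that
- blue_box: Loose blue plastic kit box, about 0.4 kg, 90 mm (x) by 120 mm (y), 80 mm high, closed, standing on the bench, too wide to be gripped well. Origin: centre of the underside; its label is on the upright -x face. The only box to be scanned and moved
- blue_box_label (a point): Centre of the white barcode label on the upright face of the blue box (60 mm wide, 45 mm high, folded 30 mm onto the lid, so it shows from above): 46.5 mm from the box's origin along its -x, 45 mm above the bench. Axes as the box: the label faces along -x
- blue_box_corner0 (a point): Lower corner of the blue box at -45 mm in x, -60 mm in y from its origin; axes as the box
- blue_box_corner1 (a point): Lower corner of the blue box at -45 mm in x, 60 mm in y from its origin; axes as the box
- blue_box_corner2 (a point): Lower corner of the blue box at 45 mm in x, 60 mm in y from its origin; axes as the box
- blue_box_corner3 (a point): Lower corner of the blue box at 45 mm in x, -60 mm in y from its origin; axes as the box
- bay: Check-in bay: a rectangle of yellow tape stuck flat on the bench (nothing to bump into). Free space inside the tape 150 mm (x) by 180 mm (y), tape 12 mm wide. Origin: its centre, on the bench
- grey_box: Bystander: a grey box otherwise just like the blue one (90 x 120 x 80 mm, same label and origin)
- bottle: Bystander: amber bottle, 68 mm across, 140 mm tall; origin: centre of its underside
- tip_rack: Bystander: orange pipette-tip rack, 85 x 120 x 50 mm; origin: centre of its underside
- beaker: Bystander: white beaker, 72 mm across, 90 mm tall; origin: centre of its underside
Mind the look-alikes: they are no part of the job. There is more than one size of the scanner; the job needs the smallest.

How it is judged:
On the way, in this order (a step that is already met when the one before it is completed fails the run):
1. scanner aimed at the blue label, steady for 1 s: reading point within 15 mm sideways, 12 mm in height, 25 mm in distance of the label centre; square within 0.2 rad; under 0.03 m/s (x of scanner_spot in the frame of blue_box_label between -0.025 and 0.025 m and y of scanner_spot in the frame of blue_box_label between -0.015 and 0.015 m and z of scanner_spot in the frame of blue_box_label between -0.012 and 0.012 m and angle between the x axis of scanner and the x axis of blue_box, either way round below 0.2 rad and x of scanner in the frame of blue_box_label below -0.05 m and linear speed of scanner below 0.03 m/s and angular speed of scanner below 0.3 rad/s), for 1 s.
2. the blue box stands wholly inside the taped frame (on the inner half of the tape at most) (x of blue_box_corner0 in the frame of bay between -0.081 and 0.081 m and y of blue_box_corner0 in the frame of bay between -0.096 and 0.096 m and x of blue_box_corner1 in the frame of bay between -0.081 and 0.081 m and y of blue_box_corner1 in the frame of bay between -0.096 and 0.096 m and x of blue_box_corner2 in the frame of bay between -0.081 and 0.081 m and y of blue_box_corner2 in the frame of bay between -0.096 and 0.096 m and x of blue_box_corner3 in the frame of bay between -0.081 and 0.081 m and y of blue_box_corner3 in the frame of bay between -0.096 and 0.096 m and angle between blue_box's own z axis and vertical below 0.1 rad and height (world z) of blue_box below 0.01 m), for 0.2 s.
At the end, for the whole second after the job is handed in: The blue box stands flat on the bench with all four lower corners inside the taped frame (up to 6 mm onto the tape); the scanner lies flat, right way up, on the mat, its origin within 60 mm (along the mat) and 30 mm (across it) of the mat's centre; both at rest (all of step 2 and x of scanner in the frame of mat between -0.06 and 0.06 m and y of scanner in the frame of mat between -0.03 and 0.03 m and z of scanner in the frame of mat between 0 and 0.008 m and angle between scanner's own z axis and vertical below 0.1 rad and linear speed of each of scanner, blue_box below 0.02 m/s); the robot touches nothing.
It fails at once if the scanner touches the blue box (contact force between scanner and blue_box above 0.3 N).
It fails at once if the blue box is lifted (over 15 mm) or tipped (over 0.3 rad) (height (world z) of blue_box above 0.015 m or angle between blue_box's own z axis and vertical above 0.3 rad).
It fails at once if the scanner is dropped or thrown: it moves faster than 0.5 m/s (a fall of over 1 cm) with no finger on it (contact force between the fingers and scanner below 0.05 N and linear speed of scanner above 0.5 m/s).
It fails at once if the grey box, bottle, tip rack or beaker is moved more than 15 mm (distance of any of grey_box, bottle, tip_rack, beaker from where it was at the start of the episode above 0.015 m).
It also fails if it takes over 64 s, if anything falls off the work surface, if the arm or the gripper's body presses on something with over 40 N, if the wrist force passes 120 N, or if a joint passes its speed limit or range.

### The arm

A 6-joint arm with a two-finger parallel gripper is mounted at the origin on the work surface. World frame = base frame: x ahead of the robot, y to its left, z up, the work surface at z = 0. Lengths are in m, angles in rad, forces in N, time in s.
With the tool pointing down it reaches from about 0.3 to 0.825 m from the base axis. Payload 5.4 kg.
Tool frame: the origin (TCP) lies between the finger pads; the fingertips stand 14 mm ahead of it and the grasp point (between the pads) lies 5 mm behind it; z points along the fingers, y is the line along which they close (so a half turn about z gives the same grasp; the last joint's range is limited). The gripper opens to 92 mm and grips with 3 to 60 N. Pads are 20 mm wide; open, the fingers measure 128 mm over their backs; the gripper's body (75 mm by 189 mm) begins 69 mm behind the grasp point.
Start: joints at [1.132, 0.158, 1.597, -0, 1.386, -0.21], TCP at [0.13, 0.56, 0.229] pointing down, gripper open.
Joint ranges: [-2.91, 2.91], [-0.94, 2.29], [0.18, 2.7], [-1.29, 4.43], [0.17, 2.64], [-3, 3]. Speed limits (rad/s): [2.57, 2.57, 3.14, 3.14, 3.14, 3.14].

### API

Orientations are given as a unit quaternion [x, y, z, w].
In Python, from bench import * gives the robot as it stands.
- The arm moves only by the tool carry_out, never from a script. Its argument "commands" is a list that holds one entry, the list of rows, each a list of 7 numbers: the shift along the tool's x, y, z each as a share of 0.03 m, from -1 to 1, then the turn, a rotation vector about the tool's x, y, z each as a share of 60 degrees, from -1 to 1, then the closure, from -1 (fully open) to 1 (shut). In form: [[[tx, ty, tz, ax, ay, az, grip], ...]]. A call has 1 to 5 rows; each row shifts and turns the commanded pose from where the row before left it, along the tool's axes as they then stand; what a row does not reach is not made up. A row lasts 1/12 s, in which the tool goes at most 41.7 mm and 7.16 degrees, less where a joint would pass 70% of its speed; a pose out of reach is approached as far as the arm can. A call with a number of a shift or a turn outside -1 to 1 is refused whole. A call with a gripper value outside its range is refused whole. The fingers move at their own pace and stop on an object; "squeeze" is the grip in N (left out, the last holds). Time passes only in rows, so rows that do not move let the fingers close. It gives the time, the measured TCP pose, the force, the opening and the grip force at its end, in the units of the state.
- get_state(): the state, without advancing time (a new reading comes with each control period).
- camera(name): name is "scene" or "top"; returns a dict with "pixels" (384x512x3 uint8, red, green, blue), "z_map" (384x512 float32, m along the optical axis (not along the pixel's ray), 0 where there is no reading), "fx", "fy", "cx", "cy" (pixels), "pose" (4x4, takes a point from camera to world coordinates). Camera axes: x right, y down, z forward; pixel columns grow to the right and rows downward; lengths in m; the calibration is good to about 2 mm. A picture is of the moment at which its call begins.
- hand_in(): hands the job in; it is judged then, once.
Trained networks look in a picture, given as the dict that the camera call returned (one of the last four; its "shot" number tells which), for a name from the list of things; names that differ only in an ending like _2 or _b are one class to them, and where a whole thing is asked for, a point or a joint stands for the part that bears it (a point fixed in the world has none). Each returns a list of dicts, best first, with "p" (0 to 1); they miss things now and then, are a little off and sometimes report something else, mostly with a low value. They report only what shows in the picture. A call takes as long as a camera call. They do not tell look-alikes from the thing itself.
- recognise(picture, name): "location" ([row, column] in pixels, amid what is visible of it).
- trace(picture, name): "mask" (384x512 bool, what is visible of it) and "location" ([row, column] in pixels, amid what is visible of it).
The state is a dict: "clock": time; "joint_positions": joint angles; "joint_vel": joint speeds; "effort": joint torques, N m; "eef_pos": TCP position; "tcp_rot": TCP orientation; "wrist_force": force on the tool from outside, world axes, zero at the start; "torque": the same for the moment, N m; "opening": finger opening in m; "grasp_force": force on a finger pad.
Only numpy, scipy, OpenCV 4.12 (cv2) and the standard library are available. Lean on these libraries where they do the work, as an engineer would, in place of code of your own. Each camera call takes 0.05 s, during which the arm holds its last target. There are 200 camera calls.

## Working session

There is one attempt and no reset: what is moved stays moved. The work goes in short steps, Python scripts to look and compute and a tool call to move; the robot and the scene stay as the last step left them, time stands still between calls to the robot, and variables do not carry over. Pictures are saved under pics/ and viewed, at most 10 in all, crops included, and the job is handed in when it is done.

Besides the shell and the picture viewer there is one more tool, called as name(argument=value, ...) on one line, values as JSON. carry_out: Moves the arm, as the interface text tells. Shift numbers are shares of 0.03 m and turn numbers shares of 60 degrees, none past 1 either way. Its arguments: {"type":"object","properties":{"commands":{"type":"array"},"squeeze":{"type":"number"}},"required":["commands"]}

```bash
mkdir -p pics; ls
python3 - <<'E'
from bench import *
import cv2,numpy as np
ims=[]
for n in("scene","top"):
    c=camera(n);ims.append(c["pixels"]);np.savez(f"{n}0.npz",**{k:np.array(v) for k,v in c.items()})
    print(n,c["fx"],c["cx"],np.round(c["pose"],3).tolist())
    for o in["scanner","mat","blue_box","bay","grey_box","bottle","tip_rack","beaker"]:
        print(o,[(round(r["p"],2),np.round(r["location"]).tolist()) for r in recognise(c,o)][:4])
    cv2.imwrite(f"pics/{n}0.png",c["pixels"][:,:,::-1])
print(get_state())
E
```

```text
pics
scene 368.8593611817884 258.6388485793039 [[0.582, 0.688, -0.433, 0.91], [0.813, -0.484, 0.323, -0.388], [0.013, -0.54, -0.842, 0.878], [0.0, 0.0, 0.0, 1.0]]
scanner [(0.97, [183.0, 248.0]), (0.78, [171.0, 127.0]), (0.71, [140.0, 309.0]), (0.24, [281.0, 321.0])]
mat [(0.92, [191.0, 245.0])]
blue_box [(0.69, [262.0, 241.0])]
bay [(0.89, [246.0, 324.0]), (0.68, [173.0, 378.0])]
grey_box [(0.91, [173.0, 381.0]), (0.61, [261.0, 242.0])]
bottle [(0.67, [237.0, 368.0])]
tip_rack [(0.76, [282.0, 318.0])]
beaker [(0.95, [249.0, 122.0]), (0.21, [282.0, 317.0])]
top 377.74961592306096 257.43250679016177 [[-0.156, -0.964, 0.216, 0.295], [-0.988, 0.153, -0.029, -0.058], [-0.005, -0.218, -0.976, 0.995], [0.0, 0.0, 0.0, 1.0]]
scanner [(0.82, [290.0, 376.0]), (0.69, [237.0, 169.0]), (0.65, [138.0, 305.0])]
mat [(0.74, [228.0, 260.0])]
blue_box [(0.85, [138.0, 304.0])]
bay [(0.87, [180.0, 229.0]), (0.49, [190.0, 400.0])]
grey_box [(0.72, [162.0, 132.0])]
bottle [(0.7, [106.0, 185.0]), (0.53, [139.0, 306.0])]
tip_rack [(0.83, [100.0, 247.0])]
beaker [(0.85, [191.0, 401.0])]
{'clock': 0.9, 'joint_positions': array([ 1.13194071e+00,  1.58381316e-01,  1.59700146e+00,  8.82833702e-06,
        1.38621806e+00, -2.10123981e-01]), 'joint_vel': array([-0.00062624,  0.00067525,  0.00023509, -0.00039261, -0.00118924,
       -0.00010471]), 'effort': array([-8.32483529e-04, -3.85546553e+01, -3.22378063e+01,  7.02325394e-02,
        3.01258976e-02, -3.62899846e-05]), 'eef_pos': array([0.13039926, 0.55999759, 0.22861092]), 'tcp_rot': array([ 1.14117475e-01,  9.93467263e-01, -2.49154059e-06, -5.41620366e-06]), 'wrist_force': array([0.50915175, 0.40596038, 0.55144641]), 'torque': array([-0.0335593 ,  0.00116224, -0.02031522]), 'grasp_force': 0.0, 'opening': 0.0915712671707195}
```

View pics/scene0.png

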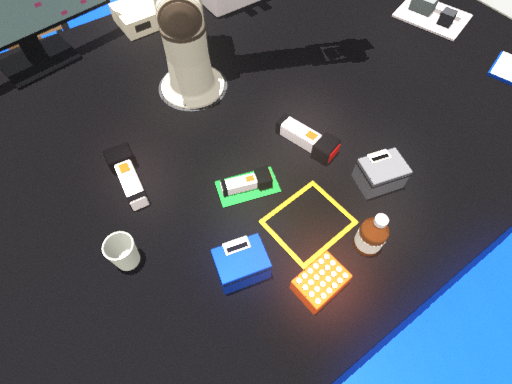

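View pics/top0.png

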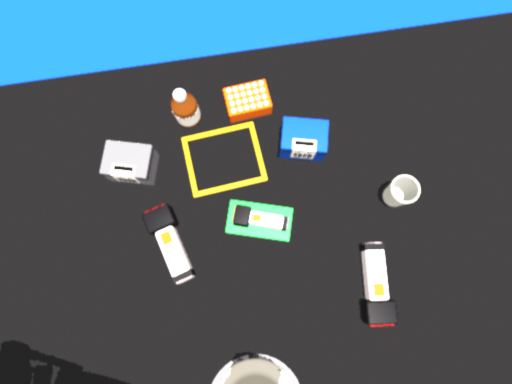

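Scene view: base at (195,85), small scanner on the green mat at (248,183), blue box at (241,262), bay at (308,222) and grey box at (381,172). Top view: mat at (260,220) with the scanner head to the left, blue box (304,138) with its label facing the robot, bay (224,159), tip rack (248,100), bottle (186,107).

```bash
cat > h.py <<'E'
import numpy as np,cv2
def world(c):
    z=c["z_map"];v,u=np.mgrid[:384,:512]
    P=np.stack([(u-c["cx"])/c["fx"]*z,(v-c["cy"])/c["fy"]*z,z],-1)
    T=c["pose"];W=P@T[:3,:3].T+T[:3,3];W[z==0]=np.nan;return W
def rect(p):
    (c,s,a)=cv2.minAreaRect((p[:,:2]*1000).astype(np.float32));return np.round(c,1),np.round(s,1),round(a,1)
E
cat > m.py <<'E'
import numpy as np,cv2
from h import *
for n in("scene","top"):
    c=dict(np.load(f"{n}0.npz"));W=world(c);hsv=cv2.cvtColor(c["pixels"],cv2.COLOR_RGB2HSV).astype(int)
    H,S,V=[hsv[...,i] for i in range(3)];z=W[...,2]
    def near(r,c0,d): 
        m=np.zeros(z.shape,bool);m[r-d:r+d,c0-d:c0+d]=1;return m
    L={"scene":dict(mat=(186,248),blue=(262,241),bay=(225,308),grey=(172,381),rack=(280,322),bottle=(235,371),beaker=(250,122)),
       "top":dict(mat=(220,260),blue=(138,304),bay=(160,224),grey=(162,130),rack=(100,247),bottle=(106,186),beaker=(191,401))}[n]
    N={k:near(*v,(58 if k=="bay" else 42)) for k,v in L.items()}
    print(n)
    print("bench z",np.nanmedian(z[near(330,200,20)]))
    q=lambda k,m:print(k,(N[k]&m).sum(),*rect(W[N[k]&m]),"z",np.round(np.nanpercentile(z[N[k]&m],[5,50,95]),3))
    q("mat",(H>50)&(H<80)&(S>100)&(z<.012))
    q("mat",(z>.028)&(z<.06))   # scanner
    q("mat",(z>.039)&(z<.06))   # head
    m=(z>.074)&(z<.09)
    q("blue",m); q("grey",m)
    q("bay",(H>22)&(H<35)&(S>120)&(V>120)&(z<.012))
    q("rack",(z>.035)&(z<.06)); q("bottle",(z>.03)&(z<.15));q("beaker",(z>.07)&(z<.1))
    for k in("blue","grey"):
        m=N[k]&(z>.074)&(z<.09)&(S<60)&(V>190);print(k,"label lid",m.sum(),np.round(np.nanmean(W[m],0)*1000,1))
    m=N["mat"]&(z>.02)&(H>5)&(H<22)&(S>150);print("trigger",m.sum(),np.round(np.nanmean(W[m],0)*1000,1))
    for k,w in(("big1",{"scene":(140,309),"top":(244,168)}[n]),("big2",{"scene":(177,126),"top":(285,377)}[n])):
        m=near(*w,45)&(z>.02)&(z<.1)&~N["mat"]&~N["grey"]&~N["beaker"];print(k,rect(W[m]),np.nanmax(z[m]))
E
python3 m.py
```

```text
scene
bench z -2.1387435434783164e-05
mat 724 [439.4 -76.9] [172.4  96. ] 72.8 z [0.001 0.004 0.007]
mat 708 [439.7 -82.1] [141.8  52.7] 69.7 z [0.031 0.039 0.046]
mat 381 [438.7 -82.3] [139.   52.5] 68.7 z [0.039 0.043 0.046]
blue 1990 [ 632.  -227.8] [120.4  92. ] 75.9 z [0.078 0.08  0.083]
grey 1274 [638.2 232.8] [120.4  93.7] 75.2 z [0.077 0.081 0.083]
bay 991 [624.4  -8. ] [177.6 207.6] 4.6 z [-0.001  0.001  0.004]
rack 1986 [769.  -57.2] [ 85.5 204.3] 4.8 z [0.046 0.051 0.054]
bottle 1273 [751.2  56.3] [ 96.3 276.7] 19.8 z [0.04  0.085 0.14 ]
beaker 398 [ 450.1 -444.4] [71.1 69.8] 12.3 z [0.072 0.086 0.091]
blue label lid 240 [ 601.5 -220.7   81.2]
grey label lid 1112 [640.3 232.1  80.7]
trigger 18 [444.1 -71.8  39.9]
big1 (array([414.1, 154.5]), array([196.5,  73.4]), 14.8) 0.06108515526658298
big2 (array([ 239.4, -339.9]), array([ 72.7, 197.6]), 83.2) 0.059872694248723324
top
bench z -5.085442570351706e-05
mat 489 [442.3 -80.3] [175.2  95.9] 72.6 z [-0.002  0.002  0.006]
mat 852 [440.6 -84.6] [140.8  52.3] 71.1 z [0.034 0.039 0.046]
mat 439 [439.2 -82.7] [138.5  52.2] 69.1 z [0.039 0.043 0.046]
blue 1538 [ 632.6 -229.9] [120.2  91.9] 75.6 z [0.077 0.08  0.083]
grey 1612 [638.5 231.4] [120.2  91.6] 74.9 z [0.077 0.08  0.083]
bay 1492 [626.5 -10.7] [181.  208.6] 4.6 z [-0.002  0.001  0.004]
rack 1348 [ 772.9 -100.1] [ 87.1 120. ] 4.8 z [0.045 0.05  0.055]
bottle 870 [746.   70.3] [ 81.7 273.9] 24.8 z [0.038 0.093 0.14 ]
beaker 314 [ 450.1 -445.1] [70.3 69.2] 77.3 z [0.071 0.086 0.091]
blue label lid 266 [ 603.3 -222.7   80.3]
grey label lid 1518 [638.3 231.4  80.5]
trigger 0 [nan nan nan]
big1 (array([412.9, 152.8]), array([198.4,  72.8]), 15.8) 0.06052487074910362
big2 (array([ 238.2, -339.9]), array([ 73. , 198.1]), 84.1) 0.059538552420074m.py:23: RuntimeWarning: Mean of empty slice
  m=N["mat"]&(z>.02)&(H>5)&(H<22)&(S>150);print("trigger",m.sum(),np.round(np.nanmean(W[m],0)*1000,1))
```

```bash
cat >> h.py <<'E'
from scipy.spatial.transform import Rotation as Rn
def Rh(h):
    a=np.radians(h);x=np.array([np.cos(a),np.sin(a),0]);z=np.array([0,0,-1.]);return Rn.from_matrix(np.stack([x,np.cross(z,x),z],1))
def plan(st,ways,grip):
    """ways: (x,y,z mm, heading deg, max step mm); prints rows in the move's units"""
    p=np.array(st["eef_pos"])*1000;R=Rn.from_quat(st["tcp_rot"]);rows=[]
    for x,y,z,h,s in ways:
        t=np.array([x,y,z]);G=Rh(h)
        n=int(max(1,np.ceil(np.linalg.norm(t-p)/s),np.ceil(np.degrees((R.inv()*G).magnitude())/7.1)))
        for i in range(n):
            d=R.inv().apply((t-p)/(n-i))/30;w=np.degrees((R.inv()*G).as_rotvec())/(n-i)/60
            d=np.round(d,2);w=np.round(w,3);w[abs(w)<.002]=0
            rows.append([*(d+0).tolist(),*(w+0).tolist(),grip]);p=p+R.apply(d*30);R=R*Rn.from_rotvec(np.radians(w*60))
    for i in range(0,len(rows),5):print(str(rows[i:i+5]).replace(" ",""))
    print(len(rows),np.round(p,1))
E
python3 - <<'E'
from bench import *
from h import *
plan(get_state(),[(438,-83,110,70.3,29)],-1)
E
```

```text
[[-0.59,-0.74,0.16,0.0,0.0,0.064,-1],[-0.64,-0.7,0.16,0.0,0.0,0.064,-1],[-0.69,-0.66,0.16,0.0,0.0,0.064,-1],[-0.73,-0.61,0.16,0.0,0.0,0.064,-1],[-0.77,-0.56,0.16,0.0,0.0,0.064,-1]]
[[-0.8,-0.51,0.16,0.0,0.0,0.064,-1],[-0.84,-0.45,0.16,0.0,0.0,0.065,-1],[-0.87,-0.39,0.16,0.0,0.0,0.064,-1],[-0.89,-0.33,0.16,0.0,0.0,0.065,-1],[-0.91,-0.27,0.16,0.0,0.0,0.064,-1]]
[[-0.93,-0.21,0.16,0.0,0.0,0.065,-1],[-0.94,-0.15,0.16,0.0,0.0,0.064,-1],[-0.95,-0.08,0.16,0.0,0.0,0.065,-1],[-0.95,-0.02,0.16,0.0,0.0,0.064,-1],[-0.95,0.04,0.16,0.0,0.0,0.065,-1]]
[[-0.94,0.11,0.16,0.0,0.0,0.064,-1],[-0.93,0.17,0.15,0.0,0.0,0.065,-1],[-0.92,0.24,0.16,0.0,0.0,0.064,-1],[-0.9,0.3,0.15,0.0,0.0,0.065,-1],[-0.88,0.36,0.16,0.0,0.0,0.064,-1]]
[[-0.86,0.41,0.15,0.0,0.0,0.065,-1],[-0.82,0.47,0.16,0.0,0.0,0.064,-1],[-0.79,0.53,0.15,0.0,0.0,0.065,-1],[-0.76,0.58,0.16,0.0,0.0,0.064,-1],[-0.71,0.62,0.15,0.0,0.0,0.065,-1]]
25 [438.  -82.9 110.1]
```

carry_out(commands=[[[-0.59,-0.74,0.16,0,0,0.064,-1],[-0.64,-0.7,0.16,0,0,0.064,-1],[-0.69,-0.66,0.16,0,0,0.064,-1],[-0.73,-0.61,0.16,0,0,0.064,-1],[-0.77,-0.56,0.16,0,0,0.064,-1]]])

```text
clock: 1.32
eef_pos: [0.1921, 0.4301, 0.2044]
tcp_rot: [0.28, 0.96, 0.0, 0.0]
wrist_force: [0.3, 0.4, 0.3]
opening: 0.092
grasp_force: 0.0
```

carry_out(commands=[[[-0.8,-0.51,0.16,0,0,0.064,-1],[-0.84,-0.45,0.16,0,0,0.065,-1],[-0.87,-0.39,0.16,0,0,0.064,-1],[-0.89,-0.33,0.16,0,0,0.065,-1],[-0.91,-0.27,0.16,0,0,0.064,-1]]])

```text
clock: 1.73
eef_pos: [0.2538, 0.3015, 0.1805]
tcp_rot: [0.437, 0.9, 0.0, 0.0]
wrist_force: [0.3, 0.4, -0.2]
opening: 0.0917
grasp_force: 0.0
```

carry_out(commands=[[[-0.93,-0.21,0.16,0,0,0.065,-1],[-0.94,-0.15,0.16,0,0,0.064,-1],[-0.95,-0.08,0.16,0,0,0.065,-1],[-0.95,-0.02,0.16,0,0,0.064,-1],[-0.95,0.04,0.16,0,0,0.065,-1]]])

```text
clock: 2.15
eef_pos: [0.3155, 0.1726, 0.1567]
tcp_rot: [0.582, 0.813, 0.0, 0.0]
wrist_force: [1.5, 0.1, 1.0]
opening: 0.0919
grasp_force: 0.0
```

carry_out(commands=[[[-0.94,0.11,0.16,0,0,0.064,-1],[-0.93,0.17,0.15,0,0,0.065,-1],[-0.92,0.24,0.16,0,0,0.064,-1],[-0.9,0.3,0.15,0,0,0.065,-1],[-0.88,0.36,0.16,0,0,0.064,-1]]])

```text
clock: 2.57
eef_pos: [0.3774, 0.0442, 0.1333]
tcp_rot: [0.71, 0.704, 0.0, 0.0]
wrist_force: [0.0, 0.2, -0.1]
opening: 0.0919
grasp_force: 0.0
```

carry_out(commands=[[[-0.86,0.41,0.15,0,0,0.065,-1],[-0.82,0.47,0.16,0,0,0.064,-1],[-0.79,0.53,0.15,0,0,0.065,-1],[-0.76,0.58,0.16,0,0,0.064,-1],[-0.71,0.62,0.15,0,0,0.065,-1]]])

```text
clock: 2.98
eef_pos: [0.4385, -0.0845, 0.11]
tcp_rot: [0.819, 0.574, 0.0, 0.0]
wrist_force: [0.0, 0.4, -0.2]
opening: 0.0915
grasp_force: 0.0
```

Run:
```python
from bench import *
from h import *
c=dict(np.load("top0.npz"));W=world(c)
for n in("top","scene"):
    c=dict(np.load(n+"0.npz"));W=world(c);z=W[...,2]
    m=(z>.028)&(z<.06)&(np.hypot(W[...,0]-.44,W[...,1]+.083)<.085)
    p=W[m][:,:2];u,s,v=np.linalg.svd(p-p.mean(0),full_matrices=False);print(n,np.degrees(np.arctan2(v[0,1],v[0,0])))
print(get_state()["eef_pos"])
plan(get_state(),[(439.5,-83.5,22,70.2,20)],-1)
```

```text
top 71.31675099293356
scene -110.13331090689593
[ 0.43845811 -0.08445703  0.10995009]
[[0.01,0.0,0.59,0.0,0.0,0.0,-1],[0.01,0.01,0.59,0.0,0.0,0.0,-1],[0.01,0.0,0.58,0.0,0.0,0.0,-1],[0.01,0.01,0.59,0.0,0.0,0.0,-1],[0.0,0.0,0.58,0.0,0.0,-0.002,-1]]
5 [439.5 -83.5  22.1]
```

carry_out(commands=[[[0.01,0,0.59,0,0,0,-1],[0.01,0.01,0.59,0,0,0,-1],[0.01,0,0.58,0,0,0,-1],[0.01,0.01,0.59,0,0,0,-1],[0,0,0.58,0,0,0,-1]]])

```text
clock: 3.4
eef_pos: [0.4391, -0.0821, 0.0215]
tcp_rot: [0.818, 0.576, 0.0, 0.0]
wrist_force: [-0.3, 0.0, -0.1]
opening: 0.0919
grasp_force: 0.0
```

carry_out(commands=[[[0,0,0,0,0,0,-0.2],[0,0,0,0,0,0,0.2],[0,0,0,0,0,0,0.6],[0,0,0,0,0,0,1],[0,0,0,0,0,0,1]]], squeeze=20)

```text
clock: 3.82
eef_pos: [0.4398, -0.0824, 0.0234]
tcp_rot: [0.818, 0.576, 0.001, 0.001]
wrist_force: [0.6, -0.0, -0.0]
opening: 0.0605
grasp_force: 0.0
```

carry_out(commands=[[[0,0,0,0,0,0,1],[0,0,0,0,0,0,1],[0,0,0,0,0,0,1]]])

```text
clock: 4.07
eef_pos: [0.4391, -0.0821, 0.0225]
tcp_rot: [0.818, 0.576, 0.0, 0.0]
wrist_force: [0.4, -1.2, -0.5]
opening: 0.0407
grasp_force: 0.0
```

Run:
```python
from bench import *
from h import *
s=get_state();print(s["eef_pos"],s["opening"],s["grasp_force"])
plan(s,[(440,-86,43,70.2,12),(459,-185,43.5,-14.6,10)],1)
```

```text
[ 0.43910615 -0.0820606   0.02249625] 0.04065015127762999 0.0
[[-0.06,0.04,-0.34,0.0,0.0,0.0,1],[-0.05,0.03,-0.34,0.0,0.0,0.002,1],[-0.24,0.14,0.0,0.0,0.0,0.118,1],[-0.22,0.17,0.0,0.0,0.0,0.118,1],[-0.2,0.2,0.0,0.0,0.0,0.118,1]]
[[-0.17,0.22,0.0,0.0,0.0,0.118,1],[-0.14,0.24,0.0,0.0,0.0,0.118,1],[-0.11,0.26,0.0,0.0,0.0,0.118,1],[-0.08,0.27,0.0,0.0,0.0,0.117,1],[-0.05,0.28,0.0,0.0,0.0,0.118,1]]
[[-0.02,0.28,0.0,0.0,0.0,0.117,1],[0.02,0.28,-0.01,0.0,0.0,0.118,1],[0.06,0.27,0.0,0.0,0.0,0.117,1],[0.08,0.27,-0.01,0.0,0.0,0.118,1]]
14 [ 458.9 -184.9   43.5]
```

Fingers still closing; wait, then lift.

carry_out(commands=[[[0,0,0,0,0,0,1],[0,0,0,0,0,0,1],[0,0,0,0,0,0,1],[0,0,0,0,0,0,1],[0,0,0,0,0,0,1]]])

```text
clock: 4.48
eef_pos: [0.4392, -0.0822, 0.0224]
tcp_rot: [0.818, 0.576, 0.0, 0.0]
wrist_force: [0.7, 0.5, 2.5]
opening: 0.034
grasp_force: 20.0
```

carry_out(commands=[[[0,0,-0.34,0,0,0,1],[0,0,-0.34,0,0,0,1],[0,0,0,0,0,0,1]]])

```text
clock: 4.73
eef_pos: [0.4402, -0.0825, 0.0447]
tcp_rot: [0.818, 0.576, 0.001, 0.001]
wrist_force: [-0.5, 0.1, -1.9]
opening: 0.0338
grasp_force: 20.0
```

Run:
```python
from bench import *
from h import *
s=get_state();print(s["eef_pos"],s["tcp_rot"],s["opening"],s["grasp_force"])
plan(s,[(459,-185,43,-14.6,10)],1)
```

```text
[ 0.44019145 -0.08253978  0.04467688] [8.17675457e-01 5.75677199e-01 7.92374547e-04 1.40765941e-03] 0.033827193919052354 19.996260702610016
[[-0.25,0.15,0.01,0.0,0.0,0.118,1],[-0.23,0.17,0.0,0.0,0.0,0.118,1],[-0.21,0.2,0.01,0.0,0.0,0.118,1],[-0.18,0.23,0.0,0.0,0.0,0.118,1],[-0.15,0.25,0.01,0.0,0.0,0.118,1]]
[[-0.12,0.26,0.0,0.0,0.0,0.118,1],[-0.09,0.28,0.01,0.0,0.0,0.118,1],[-0.05,0.28,0.0,0.0,0.0,0.118,1],[-0.02,0.29,0.01,0.0,0.0,0.118,1],[0.02,0.29,0.0,0.0,0.0,0.118,1]]
[[0.06,0.28,0.01,0.0,0.0,0.117,1],[0.08,0.28,0.0,0.0,-0.003,0.118,1]]
12 [ 458.8 -185.1   43.1]
```

carry_out(commands=[[[-0.25,0.15,0.01,0,0,0.118,1],[-0.23,0.17,0,0,0,0.118,1],[-0.21,0.2,0.01,0,0,0.118,1],[-0.18,0.23,0,0,0,0.118,1],[-0.15,0.25,0.01,0,0,0.118,1]]])

```text
clock: 5.15
eef_pos: [0.4469, -0.1251, 0.0419]
tcp_rot: [0.955, 0.297, 0.0, 0.0]
wrist_force: [0.3, -0.2, -0.9]
opening: 0.0337
grasp_force: 20.0
```

carry_out(commands=[[[-0.12,0.26,0,0,0,0.118,1],[-0.09,0.28,0.01,0,0,0.118,1],[-0.05,0.28,0,0,0,0.118,1],[-0.02,0.29,0.01,0,0,0.118,1],[0.02,0.29,0,0,0,0.118,1]]])

```text
clock: 5.57
eef_pos: [0.4545, -0.1678, 0.0412]
tcp_rot: [1.0, -0.007, -0.0, -0.0]
wrist_force: [0.3, 0.1, -1.7]
opening: 0.0338
grasp_force: 20.0
```

carry_out(commands=[[[0.06,0.28,0.01,0,0,0.117,1],[0.08,0.28,0,0,0,0.118,1],[0,0,0,0,0,0,1],[0,0,0,0,0,0,1]]])

```text
clock: 5.9
eef_pos: [0.4575, -0.1846, 0.0409]
tcp_rot: [0.992, -0.126, -0.0, -0.0]
wrist_force: [-0.5, 0.2, -1.2]
opening: 0.0337
grasp_force: 20.0
```

Run:
```python
from bench import *
from h import *
s=get_state();print(s["eef_pos"],s["tcp_rot"],s["grasp_force"],s["clock"])
for n in("scene","top"):
    c=camera(n);W=world(c);z=W[...,2]
    cv2.imwrite(f"pics/{n}1.png",c["pixels"][:,:,::-1])
    m=(z>.074)&(z<.09)&(np.hypot(W[...,0]-.632,W[...,1]+.229)<.09);print(n,"box",m.sum(),*rect(W[m]))
    h=np.radians(-14.4);ax=np.array([np.cos(h),np.sin(h)])
    d=W[...,:2]-[.459,-.185];a=d@ax;b=d@[-ax[1],ax[0]]
    m=(a>.032)&(a<.09)&(abs(b)<.06)&(z>.055)&(z<.1);p=W[m]
    if m.sum()>20:print("head",m.sum(),*rect(p),"front",np.percentile(a[m],98),"lat",np.percentile(b[m],[3,97]),"top z",np.percentile(p[:,2],[10,50,90]))
```

```text
[ 0.45748591 -0.18459103  0.04089705] [ 9.92054439e-01 -1.25809300e-01 -3.50181579e-05 -9.84783569e-05] 19.996571838855743 5.9
scene box 1994 [ 632.1 -228.2] [120.5  92.5] 75.1
head 278 [ 507.4 -196.7] [51.9 35.2] 74.6 front 0.06628379727645534 lat [-0.02351268  0.02490747] top z [0.05926385 0.06232691 0.06429665]
top box 1279 [ 634.2 -230.2] [120.3  90. ] 76.3
```

carry_out(commands=[[[0,0,-0.08,0,0,0,1],[0,0,0,0,0,0,1],[0,0,0,0,0,0,1],[0,0,0,0,0,0,1],[0,0,0,0,0,0,1]]])

```text
clock: 6.42
eef_pos: [0.4576, -0.1844, 0.0432]
tcp_rot: [0.992, -0.127, -0.0, -0.0]
wrist_force: [0.6, -0.2, -2.8]
opening: 0.0337
grasp_force: 20.0
```

carry_out(commands=[[[0,0,0,0,0,0,1],[0,0,0,0,0,0,1],[0,0,0,0,0,0,1],[0,0,0,0,0,0,1],[0,0,0,0,0,0,1]]])

```text
clock: 6.83
eef_pos: [0.4576, -0.1845, 0.0432]
tcp_rot: [0.992, -0.127, -0.0, -0.0]
wrist_force: [-0.2, 0.3, -2.3]
opening: 0.0339
grasp_force: 20.0
```

carry_out(commands=[[[0,0,0,0,0,0,1],[0,0,0,0,0,0,1],[0,0,0,0,0,0,1],[0,0,0,0,0,0,1],[0,0,0,0,0,0,1]]])

```text
clock: 7.25
eef_pos: [0.4576, -0.1846, 0.0432]
tcp_rot: [0.992, -0.127, 0.0, 0.0]
wrist_force: [-0.4, -0.6, -2.2]
opening: 0.0339
grasp_force: 20.0
```

carry_out(commands=[[[0,0,0,0,0,0,1],[0,0,0,0,0,0,1],[0,0,0,0,0,0,1],[0,0,0,0,0,0,1],[0,0,0,0,0,0,1]]])

```text
clock: 7.67
eef_pos: [0.4576, -0.1845, 0.0432]
tcp_rot: [0.992, -0.127, -0.0, -0.0]
wrist_force: [1.3, 0.8, -2.0]
opening: 0.0339
grasp_force: 20.0
```

View pics/scene1.png

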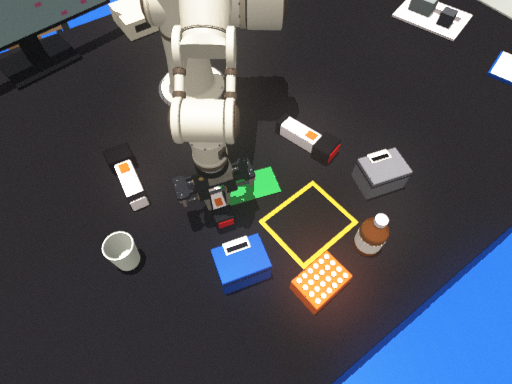

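Run:
```python
from bench import *
from h import *
s=get_state();print(s["eef_pos"],s["tcp_rot"],s["grasp_force"],s["clock"])
plan(s,[(441,-80,43,72,10),(441,-80,27,72,6)],1)
```

```text
[ 0.45756624 -0.18453427  0.04320089] [ 9.91885293e-01 -1.27136008e-01 -1.73870078e-05 -3.71786868e-06] 19.99628484249115 7.6667
[[-0.11,-0.25,0.0,0.0,0.0,-0.111,1],[-0.08,-0.26,0.0,0.0,0.0,-0.111,1],[-0.05,-0.27,0.0,0.0,0.0,-0.111,1],[-0.02,-0.27,0.0,0.0,0.0,-0.111,1],[0.01,-0.27,0.0,0.0,0.0,-0.111,1]]
[[0.05,-0.27,0.0,0.0,0.0,-0.111,1],[0.08,-0.26,0.0,0.0,0.0,-0.111,1],[0.11,-0.25,0.0,0.0,0.0,-0.111,1],[0.13,-0.23,0.0,0.0,0.0,-0.111,1],[0.16,-0.22,0.0,0.0,0.0,-0.111,1]]
[[0.18,-0.2,0.0,0.0,0.0,-0.111,1],[0.21,-0.17,0.0,0.0,0.0,-0.111,1],[0.23,-0.15,0.01,0.0,0.0,-0.111,1],[0.0,0.0,0.18,0.0,0.0,0.0,1],[0.0,0.0,0.18,0.0,0.0,0.0,1]]
[[0.0,0.0,0.17,0.0,0.0,0.0,1]]
16 [441.1 -79.9  27. ]
```

The scene picture shows the scanner's red window at (225,222), facing the label at (236,246) square on with a clear gap. The hold is done, so I'll put the scanner back.

carry_out(commands=[[[-0.11,-0.25,0,0,0,-0.111,1],[-0.08,-0.26,0,0,0,-0.111,1],[-0.05,-0.27,0,0,0,-0.111,1],[-0.02,-0.27,0,0,0,-0.111,1],[0.01,-0.27,0,0,0,-0.111,1]]])

```text
clock: 8.08
eef_pos: [0.4508, -0.1439, 0.0432]
tcp_rot: [0.986, 0.165, 0.0, 0.0]
wrist_force: [0.9, 0.4, -1.5]
opening: 0.0336
grasp_force: 20.0
```

carry_out(commands=[[[0.05,-0.27,0,0,0,-0.111,1],[0.08,-0.26,0,0,0,-0.111,1],[0.11,-0.25,0,0,0,-0.111,1],[0.13,-0.23,0,0,0,-0.111,1],[0.16,-0.22,0,0,0,-0.111,1]]])

```text
clock: 8.5
eef_pos: [0.4448, -0.1038, 0.0433]
tcp_rot: [0.898, 0.441, 0.0, 0.0]
wrist_force: [-0.3, 0.1, -2.2]
opening: 0.0343
grasp_force: 20.0
```

carry_out(commands=[[[0.18,-0.2,0,0,0,-0.111,1],[0.21,-0.17,0,0,0,-0.111,1],[0.23,-0.15,0,0,0,-0.111,1],[0,0,0.18,0,0,0,1],[0,0,0.18,0,0,0,1]]])

```text
clock: 8.92
eef_pos: [0.4414, -0.08, 0.0323]
tcp_rot: [0.81, 0.587, 0.0, 0.001]
wrist_force: [-1.2, 0.2, -2.2]
opening: 0.0335
grasp_force: 20.0
```

carry_out(commands=[[[0,0,0.1,0,0,0,1],[0,0,0,0,0,0,1],[0,0,0,0,0,0,1]]])

```text
clock: 9.17
eef_pos: [0.4409, -0.0802, 0.029]
tcp_rot: [0.81, 0.587, -0.0, -0.0]
wrist_force: [0.1, -0.2, -2.2]
opening: 0.0337
grasp_force: 20.0
```

Lower in small steps to 0.0225, watching for contact, then release.

carry_out(commands=[[[0,0,0.07,0,0,0,1],[0,0,0.07,0,0,0,1],[0,0,0.06,0,0,0,1],[0,0,0,0,0,0,1],[0,0,0,0,0,0,1]]])

```text
clock: 9.58
eef_pos: [0.441, -0.0799, 0.0233]
tcp_rot: [0.809, 0.588, -0.0, -0.0]
wrist_force: [0.1, -0.4, -1.2]
opening: 0.0337
grasp_force: 20.0
```

carry_out(commands=[[[0,0,0.03,0,0,0,1],[0,0,0,0,0,0,1],[0,0,0,0,0,0,0],[0,0,0,0,0,0,-0.5],[0,0,0,0,0,0,-1]]])

```text
clock: 10.0
eef_pos: [0.4414, -0.0801, 0.0228]
tcp_rot: [0.809, 0.588, 0.0, 0.0]
wrist_force: [0.6, -0.5, -0.8]
opening: 0.0516
grasp_force: 0.0
```

carry_out(commands=[[[0,0,0,0,0,0,-1],[0,0,0,0,0,0,-1],[0,0,0,0,0,0,-1],[0,0,0,0,0,0,-1],[0,0,0,0,0,0,-1]]])

```text
clock: 10.42
eef_pos: [0.4411, -0.0799, 0.0225]
tcp_rot: [0.809, 0.588, 0.0, 0.0]
wrist_force: [0.0, 0.7, -0.1]
opening: 0.0851
grasp_force: 0.0
```

Run:
```python
from bench import *
from h import *
s=get_state();print(s["eef_pos"],s["opening"],s["clock"],s["wrist_force"])
plan(s,[(441,-80,130,72,29),(604,-338,130,76,29),(604,-338,32,76,24)],-1)
```

```text
[ 0.44113455 -0.07992333  0.02252039] 0.08506081833987074 10.4167 [ 0.03398579  0.66348597 -0.09508021]
[[0.0,0.0,-0.9,0.0,0.0,0.0,-1],[0.0,0.0,-0.89,0.0,0.0,0.0,-1],[0.0,0.0,-0.9,0.0,0.0,0.0,-1],[0.0,0.0,-0.89,0.0,0.0,0.0,-1],[-0.59,0.71,0.0,0.0,0.0,-0.006,-1]]
[[-0.6,0.71,0.0,0.0,0.0,-0.006,-1],[-0.6,0.7,0.0,0.0,0.0,-0.006,-1],[-0.6,0.7,0.0,0.0,0.0,-0.006,-1],[-0.61,0.7,0.0,0.0,0.0,-0.006,-1],[-0.61,0.69,0.0,0.0,0.0,-0.006,-1]]
[[-0.62,0.69,0.0,0.0,0.0,-0.006,-1],[-0.62,0.68,0.0,0.0,0.0,-0.006,-1],[-0.63,0.68,0.0,0.0,0.0,-0.006,-1],[-0.63,0.68,0.0,0.0,0.0,-0.007,-1],[-0.63,0.67,0.0,0.0,0.0,-0.006,-1]]
[[0.0,0.0,0.65,0.0,0.0,0.0,-1],[0.0,0.0,0.65,0.0,0.0,0.0,-1],[0.0,0.0,0.65,0.0,0.0,0.0,-1],[0.0,0.0,0.66,0.0,0.0,0.0,-1],[0.0,0.0,0.65,0.0,0.0,0.0,-1]]
20 [ 603.9 -337.9   32.1]
```

carry_out(commands=[[[0,0,-0.9,0,0,0,-1],[0,0,-0.89,0,0,0,-1],[0,0,-0.9,0,0,0,-1],[0,0,-0.89,0,0,0,-1],[-0.59,0.71,0,0,0,-0.006,0.1]]])

```text
clock: 10.83
eef_pos: [0.4578, -0.1024, 0.1354]
tcp_rot: [0.806, 0.591, 0.002, 0.003]
wrist_force: [1.0, -0.2, 0.5]
opening: 0.0871
grasp_force: 0.0
```

carry_out(commands=[[[-0.6,0.71,0,0,0,-0.006,0.1],[-0.6,0.7,0,0,0,-0.006,0.1],[-0.6,0.7,0,0,0,-0.006,0.1],[-0.61,0.7,0,0,0,-0.006,0.1],[-0.61,0.69,0,0,0,-0.006,0.1]]])

```text
clock: 11.25
eef_pos: [0.5304, -0.2218, 0.1297]
tcp_rot: [0.798, 0.603, -0.0, -0.0]
wrist_force: [0.8, 0.6, -0.1]
opening: 0.0539
grasp_force: 0.0
```

carry_out(commands=[[[-0.62,0.69,0,0,0,-0.006,0.1],[-0.62,0.68,0,0,0,-0.006,0.1],[-0.63,0.68,0,0,0,-0.006,0.1],[-0.63,0.68,0,0,0,-0.007,0.1],[-0.63,0.67,0,0,0,-0.006,0.1]]])

```text
clock: 11.67
eef_pos: [0.6043, -0.339, 0.1295]
tcp_rot: [0.788, 0.616, -0.0, -0.0]
wrist_force: [0.3, -0.0, 0.4]
opening: 0.0416
grasp_force: 0.0
```

carry_out(commands=[[[0,0,0.65,0,0,0,0.1],[0,0,0.65,0,0,0,0.1],[0,0,0.65,0,0,0,0.1],[0,0,0.66,0,0,0,0.1],[0,0,0.65,0,0,0,0.1]]])

```text
clock: 12.08
eef_pos: [0.6036, -0.3378, 0.0307]
tcp_rot: [0.788, 0.616, -0.0, -0.0]
wrist_force: [0.1, 0.0, -0.3]
opening: 0.0414
grasp_force: 0.0
```

Run:
```python
from bench import *
from h import *
s=get_state();print(s["eef_pos"],s["opening"],s["clock"])
for n in("scene","top"):
    c=camera(n);W=world(c);z=W[...,2]
    cv2.imwrite(f"pics/{n}2.png",c["pixels"][:,:,::-1])
    m=(z>.028)&(z<.06)&(np.hypot(W[...,0]-.44,W[...,1]+.08)<.09);print("scanner",rect(W[m]),np.nanpercentile(z[m],[5,50,95]))
    m=(z>.074)&(z<.088)&(np.hypot(W[...,0]-.632,W[...,1]+.229)<.079);print(n,"box",m.sum(),*rect(W[m]))
plan(s,[(614,-300,32,76,10),(624,-245,32,82,8),(624,-85,32,94,8)],.1)
```

```text
[ 0.60363328 -0.33779599  0.03074667] 0.04144449995458999 12.0833
scanner (array([441.2, -80. ]), array([141.4,  54.7]), 72.7) [0.03160653 0.03929311 0.04574381]
scene box 1990 [ 631.7 -227.8] [120.3  93.2] 75.8
scanner (array([448.6, -57.2]), array([90.9, 51.8]), 72.8) [0.03464884 0.04170893 0.04581437]
top box 1201 [ 634.4 -223.7] [107.3  91.4] 75.8
[[0.33,0.01,-0.01,0.0,0.0,0.0,0.1],[0.33,0.01,-0.01,0.0,0.0,0.0,0.1],[0.32,0.01,-0.01,0.0,0.0,0.0,0.1],[0.33,0.0,-0.01,0.0,0.0,0.0,0.1],[0.27,-0.02,0.0,0.0,0.0,-0.014,0.1]]
[[0.26,-0.01,0.0,0.0,0.0,-0.014,0.1],[0.27,-0.01,0.0,0.0,0.0,-0.014,0.1],[0.26,-0.01,0.0,0.0,0.0,-0.015,0.1],[0.27,0.0,0.0,0.0,0.0,-0.014,0.1],[0.26,0.0,0.0,0.0,0.0,-0.015,0.1]]
[[0.27,0.01,0.0,0.0,0.0,-0.014,0.1],[0.26,-0.04,0.0,0.0,0.0,-0.01,0.1],[0.26,-0.03,0.0,0.0,0.0,-0.01,0.1],[0.27,-0.03,0.0,0.0,0.0,-0.01,0.1],[0.27,-0.03,0.0,0.0,0.0,-0.01,0.1]]
[[0.27,-0.03,0.0,0.0,0.0,-0.01,0.1],[0.27,-0.02,0.0,0.0,0.0,-0.01,0.1],[0.26,-0.02,0.0,0.0,0.0,-0.01,0.1],[0.27,-0.02,0.0,0.0,0.0,-0.01,0.1],[0.27,-0.01,0.0,0.0,0.0,-0.01,0.1]]
[[0.27,-0.01,0.0,0.0,0.0,-0.01,0.1],[0.26,-0.01,0.0,0.0,0.0,-0.01,0.1],[0.27,-0.01,0.0,0.0,0.0,-0.01,0.1],[0.26,0.0,0.0,0.0,0.0,-0.01,0.1],[0.27,0.0,0.0,0.0,0.0,-0.01,0.1]]
[[0.26,0.0,0.0,0.0,0.0,-0.01,0.1],[0.27,0.0,0.0,0.0,0.0,-0.01,0.1],[0.26,0.01,0.0,0.0,0.0,-0.01,0.1],[0.27,0.01,0.0,0.0,0.0,-0.01,0.1],[0.26,0.01,0.0,0.0,0.0,-0.01,0.1]]
[[0.27,0.02,0.0,0.0,0.0,-0.01,0.1]]
31 [624.1 -84.9  32. ]
```

View pics/scene2.png

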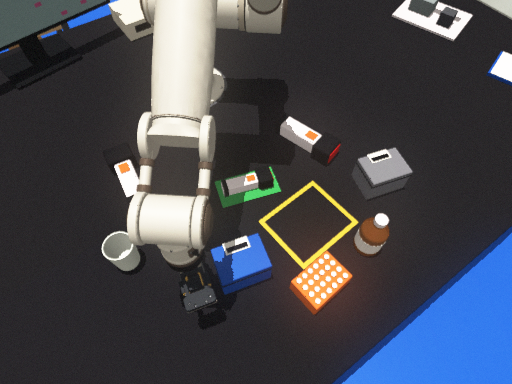

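The scene picture shows the scanner back in the middle of the mat at (248,184). The gripper is down at (197,290), beside the blue box's -y face, so I'll start pushing.

carry_out(commands=[[[0.33,0.01,-0.01,0,0,0,0.1],[0.33,0.01,-0.01,0,0,0,0.1],[0.32,0.01,-0.01,0,0,0,0.1],[0.33,0,-0.01,0,0,0,0.1],[0.27,-0.02,0,0,0,-0.014,0.1]]])

```text
clock: 12.6
eef_pos: [0.6171, -0.2915, 0.0351]
tcp_rot: [0.783, 0.622, 0.0, 0.002]
wrist_force: [-0.6, -2.7, 2.4]
opening: 0.0414
grasp_force: 1.7
```

carry_out(commands=[[[0.26,-0.01,0,0,0,-0.014,0.1],[0.27,-0.01,0,0,0,-0.014,0.1],[0.26,-0.01,0,0,0,-0.015,0.1],[0.27,0,0,0,0,-0.014,0.1],[0.26,0,0,0,0,-0.015,0.1]]])

```text
clock: 13.02
eef_pos: [0.6229, -0.2526, 0.0336]
tcp_rot: [0.759, 0.651, -0.0, 0.0]
wrist_force: [0.6, -3.4, 2.3]
opening: 0.0414
grasp_force: 1.9
```

carry_out(commands=[[[0.27,0.01,0,0,0,-0.014,0.1],[0.26,-0.04,0,0,0,-0.01,0.1],[0.26,-0.03,0,0,0,-0.01,0.1],[0.27,-0.03,0,0,0,-0.01,0.1],[0.27,-0.03,0,0,0,-0.01,0.1]]])

```text
clock: 13.43
eef_pos: [0.6242, -0.2122, 0.0332]
tcp_rot: [0.741, 0.672, -0.0, -0.0]
wrist_force: [0.3, -3.6, 2.9]
opening: 0.0416
grasp_force: 1.9
```

```bash
cat > b.py <<'E'
from bench import *
from h import *
import sys
s=get_state();print(s["eef_pos"],s["tcp_rot"],s["clock"],s["wrist_force"])
for n in("scene","top"):
    c=camera(n);W=world(c);z=W[...,2]
    cv2.imwrite(f"pics/{n}{sys.argv[1]}.png",c["pixels"][:,:,::-1])
    hsv=cv2.cvtColor(c["pixels"],cv2.COLOR_RGB2HSV);b=(hsv[...,0]>100)&(hsv[...,0]<125)&(hsv[...,1]>120)
    m=b&(z>.074)&(z<.088)&(W[...,0]>.5)&(W[...,0]<.75)&(W[...,1]<.12);print(n,"box",m.sum(),*rect(W[m]),np.nanpercentile(z[m],[5,95]))
E
python3 b.py 3
```

```text
[ 0.62415683 -0.21217937  0.03324428] [ 7.40532809e-01  6.72020206e-01 -1.13883275e-06 -4.24867149e-05] 13.4333 [ 0.34131445 -3.6092242   2.90015952]
scene box 1004 [ 631.9 -140.4] [118.8  89.3] 84.6 [0.07749146 0.08249437]
top box 205 [641.7 -93.7] [25.8 78.9] 80.7 [0.07697974 0.08221015]
```

Run:
```python
from bench import *
from h import *
plan(get_state(),[(630,-81,32,94.3,8.5)],.1)
```

```text
[[0.27,-0.01,0.0,0.0,0.0,-0.01,0.1],[0.27,-0.01,0.0,0.0,0.0,-0.01,0.1],[0.27,-0.01,0.0,0.0,0.0,-0.01,0.1],[0.27,0.0,0.0,0.0,0.0,-0.01,0.1],[0.27,0.0,0.0,0.0,0.0,-0.01,0.1]]
[[0.27,0.0,0.0,0.0,0.0,-0.01,0.1],[0.27,0.0,0.0,0.0,0.0,-0.01,0.1],[0.27,0.01,0.0,0.0,0.0,-0.01,0.1],[0.27,0.01,0.0,0.0,0.0,-0.01,0.1],[0.27,0.01,0.0,0.0,0.0,-0.01,0.1]]
[[0.27,0.02,0.0,0.0,0.0,-0.011,0.1],[0.27,0.02,0.01,0.0,0.0,-0.01,0.1],[0.27,0.02,0.0,0.0,0.0,-0.011,0.1],[0.27,0.02,0.01,0.0,0.0,-0.01,0.1],[0.27,0.03,0.0,0.0,0.0,-0.011,0.1]]
[[0.27,0.03,0.01,-0.002,-0.002,-0.01,0.1]]
16 [629.9 -80.9  31.9]
```

carry_out(commands=[[[0.27,-0.01,0,0,0,-0.01,0.1],[0.27,-0.01,0,0,0,-0.01,0.1],[0.27,-0.01,0,0,0,-0.01,0.1],[0.27,0,0,0,0,-0.01,0.1],[0.27,0,0,0,0,-0.01,0.1]]])

```text
clock: 13.95
eef_pos: [0.6261, -0.1714, 0.0329]
tcp_rot: [0.723, 0.691, -0.0, -0.0]
wrist_force: [-0.3, -0.8, -0.8]
opening: 0.0412
grasp_force: 0.8
```

carry_out(commands=[[[0.27,0,0,0,0,-0.01,0.1],[0.27,0,0,0,0,-0.01,0.1],[0.27,0.01,0,0,0,-0.01,0.1],[0.27,0.01,0,0,0,-0.01,0.1],[0.27,0.01,0,0,0,-0.01,0.1]]])

```text
clock: 14.37
eef_pos: [0.6284, -0.1313, 0.0333]
tcp_rot: [0.704, 0.71, 0.0, 0.0]
wrist_force: [0.4, -1.1, -1.3]
opening: 0.0414
grasp_force: 0.8
```

carry_out(commands=[[[0.27,0.02,0,0,0,-0.011,0.1],[0.27,0.02,0,0,0,-0.01,0.1],[0.27,0.02,0,0,0,-0.011,0.1],[0.25,0.02,0,0,0,-0.01,0.1],[0.1,0.01,0,0,0,0,0.1]]])

```text
clock: 14.78
eef_pos: [0.6301, -0.096, 0.0333]
tcp_rot: [0.688, 0.725, -0.0, -0.0]
wrist_force: [-0.1, -2.6, -0.6]
opening: 0.0416
grasp_force: 0.9
```

```bash
python3 b.py 4
```

```text
[ 0.63009953 -0.09596607  0.03330019] [ 6.88342568e-01  7.25385750e-01 -2.58013088e-05 -1.50018466e-04] 14.7833 [-0.08710815 -2.58537536 -0.59869206]
scene box 672 [645.7 -12.4] [ 76.6 117.6] 22.3 [0.0778066  0.08243199]
top box 0 [0. 0.] [0. 0.] 0.0 nan
  return np.nanmean(a, axis, out=out, keepdims=keepdims)
```

View pics/scene4.png

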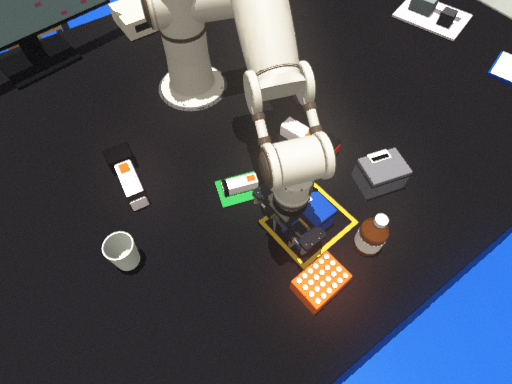

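Box looks to be in the bay, with the gripper hiding part of it. Back off and rise to get a clear look.

carry_out(commands=[[[-0.5,0,0,0,0,0,0.1],[-0.9,0,0,0,0,0,0.1],[0,0,-0.9,0,0,0,0.1],[0,0,-1,0,0,0,0.1],[0,0,-1,0,0,0,0.1]]])

```text
clock: 15.3
eef_pos: [0.6315, -0.1409, 0.1206]
tcp_rot: [0.69, 0.724, -0.0, -0.001]
wrist_force: [0.8, 0.5, 0.4]
opening: 0.0417
grasp_force: 0.0
```

carry_out(commands=[[[-1,0,-1,0,0,0,0.1],[-1,0,-1,0,0,0,0.1],[-1,0,-0.5,0,0,0,0.1],[-1,0,0,0,0,0,0.1],[-1,0,0,0,0,0,0.1]]])

```text
clock: 15.72
eef_pos: [0.6403, -0.2914, 0.1968]
tcp_rot: [0.689, 0.725, 0.0, 0.002]
wrist_force: [0.5, 1.3, -1.2]
opening: 0.0412
grasp_force: 0.0
```

carry_out(commands=[[[-1,0,0,0,0,0,0.1],[-1,0,0,0,0,0,0.1],[-1,0,0,0,0,0,0.1],[-1,0,0,0,0,0,0.1],[-1,0,0,0,0,0,0.1]]])

```text
clock: 16.13
eef_pos: [0.6464, -0.4407, 0.1942]
tcp_rot: [0.689, 0.724, 0.0, 0.0]
wrist_force: [-0.2, 0.4, 1.3]
opening: 0.0416
grasp_force: 0.0
```

```bash
cat >> b.py <<'E'
    m=(z>.074)&(z<.088)&(np.hypot(W[...,0]-.63,W[...,1]+.012)<.1);print("box any colour",m.sum(),*rect(W[m]))
    r=cv2.boxPoints(cv2.minAreaRect((W[m][:,:2]*1000).astype(np.float32)))-[625.5,-9.5]
    a=np.radians(4.6);print("corners in bay",np.round(r@np.array([[np.cos(a),-np.sin(a)],[np.sin(a),np.cos(a)]]),1).tolist())
    m=(z>.028)&(z<.06)&(np.hypot(W[...,0]-.44,W[...,1]+.08)<.09);print("scanner",rect(W[m]))
E
python3 b.py 5
```

```text
[ 0.64644817 -0.44069392  0.19417696] [6.89366946e-01 7.24412323e-01 1.82271132e-05 1.38852177e-05] 16.1333 [-0.24963016  0.36668167  1.32344361]
scene box 1319 [627.7 -24.2] [ 89.3 121. ] 2.9 [0.07741943 0.08268286]
box any colour 1595 [626.1 -24.3] [ 92.6 121. ] 2.9
corners in bay [[-45.2, 47.0], [-48.7, -73.9], [43.9, -76.6], [47.4, 44.3]]
scanner (array([442.1, -80.2]), array([142. ,  52.4]), 72.4)
top box 1203 [625.6 -25.7] [ 86.2 120.2] 2.8 [0.07712567 0.08252379]
box any colour 1570 [626.8 -25.6] [ 91.9 119.8] 3.1
corners in bay [[-44.4, 45.0], [-47.4, -74.8], [44.4, -77.2], [47.5, 42.6]]
scanner (array([ 436.4, -132.7]), array([44. , 22.8]), 48.5)
```

View pics/top5.png

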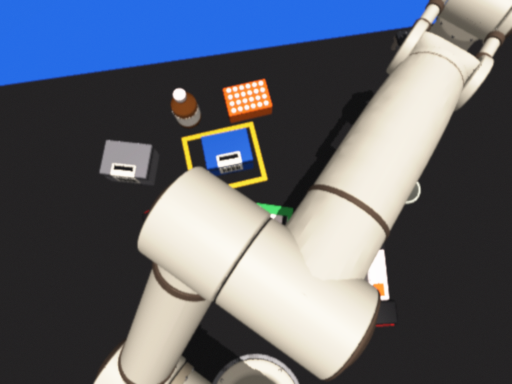

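The top picture shows the blue box flat inside the yellow frame (around (228,148)). Its corners are at least 19 mm inside the limit. The scanner is centred on its mat and the arm is clear of everything, so I'll hand in.

```bash
python3 -c "
from bench import *
print(hand_in())"
```

```text
the job is handed in; nothing more can be done
None
```

The job is handed in: I held the scanner on the blue label for about 1.7 s, slid the blue box into the taped bay, and laid the scanner back in the middle of its mat; the hand-in gave no verdict.

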